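# Cock, load and fire the projectile-motion thrower

## Task

Get a test shot out of the ball thrower: press its sprung arm back and down until the latch clicks over it, stopping at the click rather than forcing the arm hard onto the rubber beneath, and let go. Then set the middle-sized ball from the stand on the arm's seat, leaving the other two balls where they are. Press the trigger down so that the arm throws the ball into the catch box.

Things in the scene. Friction and masses are not known exactly. Their poses are not given: they have to be found in the camera images.
- launcher: Bench ball thrower, fixed: steel base plate 370 x 110 x 12 mm (its rear edge at x = -295 mm), two cheeks, axle 105 mm above the bench, stop bar (top 177 mm high, 28 to 55 mm behind the axle). Origin on the bench under the axle; x = throwing direction, level; y along the axle; z up. The arm points backwards (-x) from the axle and swings in the x-z plane at y = 0.
- thrower (a joint): Swing of the sprung arm, rad: 0 = let off, against the stop bar, pointing back and 42 degrees (0.733 rad) above level; grows as it is pressed back and down; 0.733 = level; caught anywhere from 0.66 to 0.80, as the latch is set. Unless caught it flies back to 0 when let go. Bar 24 x 8 mm, middle plane through the axle, 240 mm from axle to the 6 mm steel cross pin at its end.
- thumb_pad (a point): Centre of the top of the flat black rubber pad on the arm's upper face, where it is pressed: 50 mm along the arm, 34 mm across, 193 mm from the axle, 8 mm above the arm's middle plane. Square to the arm it takes 5 N at the start, 8 N near the end of the swing. Flying off, the arm end rises to 275 mm above the bench: whatever presses the trigger must lean clear of it.
- latch_foot (a point): Point on the base plate's top under the caught cross pin, between two uprights 72 mm high. A block is clamped there at an unmeasured height that varies by 32 mm. On it a sprung steel hook, its sloped top 26 mm above the caught pin, is pushed aside by the pin (1 to 3 N more) and snaps over it. 3.5 mm further down the pin meets firm rubber: about 6 N more per mm of pad travel.
- trigger_foot (a point): Point on the bench straight under the centre of the trigger, a steel pad 28 x 28 mm on the hook's tail, 114 mm behind the cross pin. The pad's top is 44 to 76 mm above the bench, higher or lower with the latch block. Pressed down 11 to 18 mm with 1 to 3 N it draws the hook off the pin and the arm flies; it stops after about 29 mm and springs back.
- ball_seat (a point): Where the ball's centre lies once it sits on the arm: on the axis of the seat, a steel tube 34 mm outside, 26 mm inside, 10 mm high, on the arm's upper face 135 mm from the axle. The point is 15 mm above the tube's rim and moves with the arm. The ball rests on the rim and centres itself.
- ball_center (a point): Centre of the middle-sized wooden ball, 40 mm diameter, about 26 g: the one to throw. It rests on one of the stand's three tubes, its centre 52 mm above the bench.
- ball_small_center (a point): Centre of the small wooden ball, 25 mm diameter, on another tube of the stand; to be left there.
- ball_large_center (a point): Centre of the large wooden ball, 55 mm diameter, on another tube of the stand; to be left there.
- stand: Ball stand, fixed: plywood strip 60 x 250 x 12 mm with three upright aluminium tubes, 24 mm outside, 18 mm inside, rims 34 mm above the bench, in a row along its y axis at -85, 0 and +85 mm. Origin in the middle of its underside. Which ball is on which tube changes.
- catch_wall (a point): Plywood catch box, fixed, in front of the thrower in line with the throw; this point is the middle of the foot of its near wall's outer face. Its x axis points along the throw, y across, z up. The box reaches 300 mm along x from here and 130 mm to either side in y; side walls 90 mm, near wall 80 mm, far end board 210 mm high, floor 6 mm thick.

How it is judged:
On the way, in this order (a step that is already met when the one before it is completed fails the run):
1. the arm is cocked: it stays back on its latch with the robot off it (value of joint thrower above 0.64 rad and velocity of joint thrower below 0.1 rad/s and contact force between each of the fingers, the arm and thrower below 0.2 N), for 0.3 s.
2. the middle-sized ball sits on the cocked arm's seat, let go (value of joint thrower above 0.64 rad and distance between ball_center and ball_seat below 0.006 m and contact force between the fingers and ball below 0.05 N and contact force between each of the fingers, the arm and thrower below 0.2 N), for 0.3 s.
3. the arm has been let off and the ball flies off it, untouched (value of joint thrower below 0.15 rad and linear speed of ball above 0.8 m/s and distance between ball_center and ball_seat above 0.02 m and height (world z) of ball_center above 0.12 m and contact force between each of the fingers, the arm and ball below 0.05 N and contact force between each of the fingers, the arm and thrower below 0.2 N), for 0.04 s.
At the end, for the whole second after the job is handed in: The middle-sized ball lies inside the catch box, on its floor (centre less than 60 mm above the bench and between the walls), the arm is back against its stop bar (within 0.05 rad), and the other two balls are still on their tubes (within 10 mm) (x of ball_center in the frame of catch_wall between 0.005 and 0.295 m and y of ball_center in the frame of catch_wall between -0.125 and 0.125 m and height (world z) of ball_center below 0.06 m and value of joint thrower below 0.05 rad and distance of each of ball_small_center, ball_large_center from where it was at the start of the episode below 0.01 m); the robot touches nothing.
It fails at once if the throwing arm is forced: pushed with more than 30 N (contact force between any of the fingers, the arm and thrower above 30 N).
It fails at once if one of the other balls is knocked off the stand or moved (distance of any of ball_small_center, ball_large_center from where it was at the start of the episode above 0.02 m).
It also fails if it takes over 72 s, if anything falls off the work surface, if the arm or the gripper's body presses on something with over 40 N, if the wrist force passes 120 N, or if a joint passes its speed limit or range.

## Robot

A 7-joint arm with a two-finger parallel gripper is mounted at the origin on the work surface. World frame = base frame: x ahead of the robot, y to its left, z up, the work surface at z = 0. Lengths are in m, angles in rad, forces in N, time in s.
With the tool pointing down it reaches from about 0.425 to 0.925 m from the base axis. Payload 6.8 kg.
Tool frame: the origin (TCP) lies at the very end of the fingers, on their centre line; the grasp point (between the pads) lies 19 mm behind it; z points along the fingers, y is the line along which they close (so a half turn about z gives the same grasp; the last joint's range is limited). The gripper opens to 85 mm and grips with 20 to 120 N. Pads are 22 mm wide; open, the fingers measure 114 mm over their backs; the gripper's body (76 mm by 85 mm) begins 54 mm behind the grasp point. The pads swing forward as they close: fully open they stand 13 mm farther back than shut.
Start: joints at [-0.108, 0.477, 0.022, 1.555, -0.011, 1.109, -0.083], TCP at [0.675, 0, 0.231] pointing down, gripper open.
Joint ranges: [-2.96, 2.96], [-0.34, 2.1], [-1.41, 1.46], [0.24, 2.44], [-1.37, 4.51], [0.17, 1.92], [-2.96, 2.96]. Speed limits (rad/s): [2.39, 2.39, 3.14, 3.14, 3.14, 3.14, 3.14].

## Interface

Orientations are given as a rotation vector (axis times angle).
In Python, from bench import r gives the robot as it stands.
- The arm moves only by the tool play_rows, never from a script. Its argument "targets" is text: rows parted by semicolons, each of 5 numbers parted by spaces: the closure, from -1 (fully open) to 1 (shut), then the shift along the tool's x, y, z in m, then the turn about the tool's z in rad. In form: gripper dx dy dz spin; .... A call has 1 to 8 rows; each row is the pose to reach, as a shift and turn from the pose commanded when the call began, along the tool's axes at that moment; what a row does not reach only later rows make up. A row lasts 1/12 s, in which the tool goes at most 41.7 mm and 7.16 degrees, less where a joint would pass 70% of its speed; a pose out of reach is approached as far as the arm can. A call with a gripper value outside its range is refused whole. The fingers move at their own pace and stop on an object; "squeeze" is the grip in N (left out, the last holds). Time passes only in rows, so rows that repeat a pose let the fingers close. It gives the time, the measured TCP pose, the force, the opening and the grip force at its end, in the units of the state.
- r.get_obs(): the state, without advancing time (a new reading comes with each control period).
- r.grab_frame(name): name is "scene" or "side" or "wrist"; returns the picture (420x560x3 uint8, red, green, blue); there is no depth.
- r.camera_info(name): a dict with "fov_y" (degrees; the focal length in pixels is half the picture's height over the tangent of half this angle, whatever the lens; pixels are square), "cx", "cy" (the principal point, pixels), "position" and "rotation" of the camera in the world. Camera axes: x right, y down, z forward; pixel columns grow to the right and rows downward; lengths in m; the calibration is good to about 2 mm. A picture is of the moment at which its call begins: read the wrist's pose just before it. camera_info takes no time and is no camera call; for the wrist camera it gives the pose at the moment of the call.
- r.hand_in(): hands the job in; it is judged then, once.
The state is a dict: "clock": time; "joints": joint angles; "qvel": joint speeds; "tau": joint torques, N m; "tcp_pos": TCP position; "orientation": TCP orientation; "contact_force": force on the tool from outside, world axes, zero at the start; "moment": the same for the moment, N m; "grip_width": finger opening in m; "gripper_force": force on a finger pad.
Only numpy, scipy, OpenCV 4.12 (cv2) and the standard library are available. Lean on these libraries where they do the work, as an engineer would, in place of code of your own. Each camera call takes 0.05 s, during which the arm holds its last target. There are 200 camera calls.

## Working session

There is one attempt and no reset: what is moved stays moved. The work goes in short steps, Python scripts to look and compute and a tool call to move; the robot and the scene stay as the last step left them, time stands still between calls to the robot, and variables do not carry over. Pictures are saved under pics/ and viewed, at most 10 in all, crops included, and the job is handed in when it is done.

Besides the shell and the picture viewer there is one more tool, called after ">>>" as a command line: name --argument value ..., lists and objects as JSON in quotes. play_rows: Moves the arm, as the interface text tells. Its arguments: {"type":"object","properties":{"targets":{"type":"string"},"squeeze":{"type":"number"}},"required":["targets"]}

```bash
mkdir -p pics; ls
cat > h.py <<'E'
import numpy as np, cv2
from scipy.spatial.transform import Rotation as R
from bench import r
def cam(n):
    c=r.camera_info(n); f=210/np.tan(np.radians(c['fov_y'])/2)
    Rm=np.array(c['rotation'])
    if Rm.shape!=(3,3): Rm=R.from_rotvec(Rm).as_matrix()
    return f,c['cx'],c['cy'],np.array(c['position']),Rm
def ray(C,u,v):
    f,cx,cy,p,Rm=C; d=Rm@np.array([(u-cx)/f,(v-cy)/f,1]); return p,d/np.linalg.norm(d)
def atz(C,u,v,z):
    p,d=ray(C,u,v); return p+d*(z-p[2])/d[2]
def proj(C,X):
    f,cx,cy,p,Rm=C; q=Rm.T@(np.array(X)-p); return f*q[0]/q[2]+cx,f*q[1]/q[2]+cy
def save(n,name):
    im=r.grab_frame(n)[:,:,::-1]; cv2.imwrite('pics/'+name,im); return im
E
python3 - <<'E'
from h import *
a=save('scene','s0.png');b=save('side','d0.png');c=save('wrist','w0.png')
for n in('scene','side','wrist'): print(n,r.camera_info(n))
print(r.get_obs())
E
```

```text
pics
scene {'fov_y': 42.30235695778239, 'cx': 271.316910837228, 'cy': 199.6794897062612, 'position': array([1.12993083, 0.64531597, 1.18237454]), 'rotation': array([-1.06071318, -2.52988878,  0.89125127])}
side {'fov_y': 56.795495965789435, 'cx': 278.6495960885333, 'cy': 206.37992983904218, 'position': array([0.14555917, 0.59344122, 0.64432757]), 'rotation': array([-0.84031286,  2.41548889, -1.2382933 ])}
wrist {'fov_y': 59.74541753592433, 'cx': 280.59199263590193, 'cy': 207.16363682579524, 'position': array([0.67548629, 0.06528502, 0.37342287]), 'rotation': array([ 2.88099350e+00, -1.49214687e-03, -2.48408851e-03])}
{'clock': 0.15, 'joints': array([-0.10816394,  0.47763554,  0.02236902,  1.55619093, -0.0115034 ,
        1.10933113, -0.08311602]), 'qvel': array([-7.26939608e-04, -1.27733245e-03,  5.77751526e-05, -3.38382468e-03,
        1.11443520e-03,  3.10384981e-05, -2.00485761e-04]), 'tau': array([ 1.55385478e-03, -5.96924365e+01,  1.60940632e+00, -2.81490952e+01,
        1.26662746e-02,  6.56643446e-03,  5.58682734e-05]), 'tcp_pos': array([6.74546510e-01, 2.45393914e-05, 2.30546645e-01]), 'orientation': array([-2.22072960e+00, -2.22082882e+00,  1.71095155e-03]), 'contact_force': array([-0.63655585,  0.06579901, -0.28103113]), 'moment': array([ 0.04312582,  0.00052952, -0.04617053]), 'gripper_force': 0.0, 'grip_width': 0.08565707088854334}
```

View pics/s0.png

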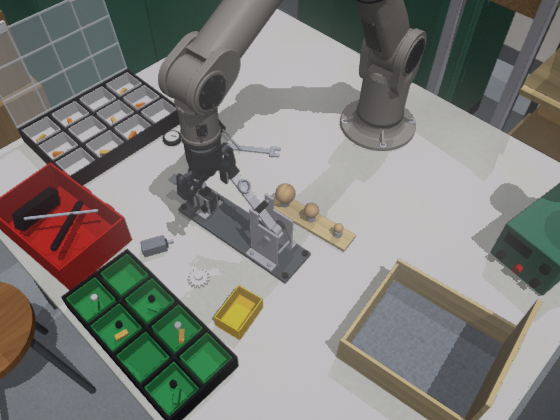

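View pics/d0.png

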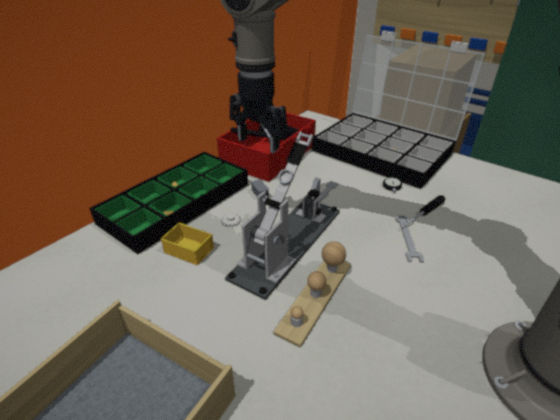

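The scene view shows the thrower with its axle end at about (270,235) and arm end about (225,170). The stand's balls are large (285,193), middle (311,211) and small (338,229), and the box is at lower right. The side view has the base plate from (255,285) to (335,210) and the middle ball at (317,281). I'll enlarge both.

Run:
```python
from h import *
a=cv2.imread('pics/s0.png')[148:292,170:362]; cv2.imwrite('pics/s1.png',cv2.resize(a,None,fx=4,fy=4,interpolation=cv2.INTER_CUBIC))
a=cv2.imread('pics/d0.png')[125:295,200:360]; cv2.imwrite('pics/d1.png',cv2.resize(a,None,fx=3.5,fy=3.5,interpolation=cv2.INTER_CUBIC))
```

```text
(no output)
```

View pics/s1.png

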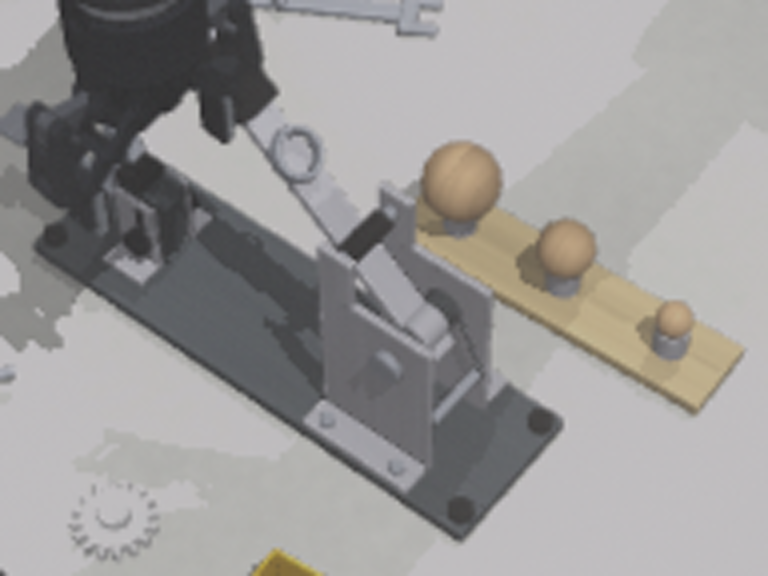

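View pics/d1.png

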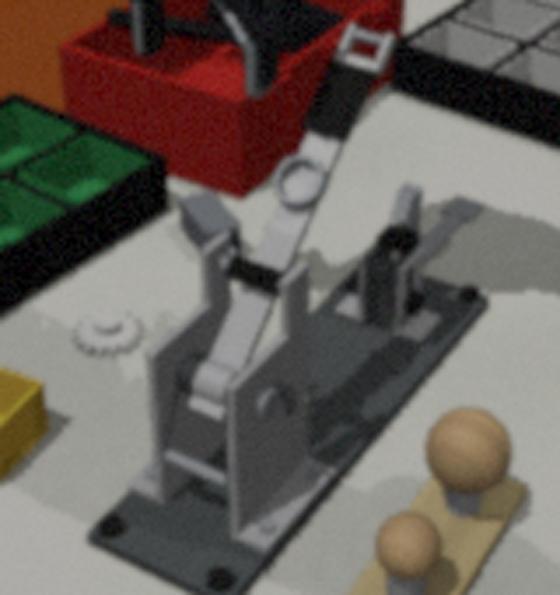

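The crops show: scene plate corners at about (37,243), (462,533) and (563,423) and the seat ring at (297,152); side plate corners at (92,538) and (487,297), the ring at (300,182) and the arm's end pin at about (372,33). All are in crop pixels. I'll fit the poses from these.

```bash
cat > fit.py <<'E'
from h import *
from scipy.optimize import least_squares
S=cam('scene');D=cam('side')
s=lambda u,v:(170+u/4-.4,148+v/4-.4); d=lambda u,v:(200+u/3.5-.4,125+v/3.5-.4)
def arm(a,h,th=0,y=0):
    g=np.radians(42)-th; return np.array([-a*np.cos(g)+h*np.sin(g),y,.105+a*np.sin(g)+h*np.cos(g)])
obs=[(S,s(37,243),(-.295,None,.012)),(S,s(462,533),(.075,1,.012)),(S,s(563,423),(.075,-1,.012)),
(D,d(92,538),(.075,1,.012)),(D,d(487,297),(-.295,-1,.012)),(S,s(297,152),arm(.135,.014)),(D,d(300,182),arm(.135,.014)),(D,d(372,33),arm(.240,0))]
def loc(P):
    P=list(P)
    if P[1] is None:P[1]=1
    if abs(P[1])==1:P[1]*=.055
    return np.array(P)
def T(p,X): 
    c,q=np.cos(p[2]),np.sin(p[2]); return np.array([p[0]+c*X[0]-q*X[1],p[1]+q*X[0]+c*X[1],X[2]])
if __name__=='__main__':
    f=lambda p:np.array([np.subtract(proj(C,T(p,loc(P))),uv) for C,uv,P in obs]).ravel()
    best=min((least_squares(f,[.65,.1,y],loss='soft_l1') for y in np.arange(0,6.3,.5)),key=lambda o:o.cost)
    p=best.x; print(p,np.degrees(p[2]),f(p).reshape(-1,2).round(1)); np.save('L.npy',p)
    for n,a in dict(pad=arm(.193,.008),seatcock=arm(.135,.029,.733),pincock=arm(.24,0,.733),padcock=arm(.193,.008,.733),trig=(-.354,0,.06),pad0side=arm(.193,.008)).items(): print(n,T(p,a).round(4))
    for n,us,ud,z in(('L',s(460,181),(333.5,253.5),.05),('M',s(567,248),(317,281),.052),('S',s(674,320),(297,313),.045)):
        # triangulate
        A=[];b=[]
        for C,uv in((S,us),(D,ud)):
            o,v=ray(C,*uv);M=np.eye(3)-np.outer(v,v);A.append(M);b.append(M@o)
        print(n,np.linalg.lstsq(np.vstack(A),np.hstack(b),rcond=None)[0].round(4),atz(S,*us,z).round(4),atz(D,*ud,z).round(4))
E
python3 fit.py
```

```text
[0.62862252 0.10040929 7.42290471] 425.3011118818083 [[ 61.2 -34.1]
 [  3.   -1.8]
 [-64.3  39.7]
 [  0.6   0.8]
 [ -0.6  -1. ]
 [ -1.8   1.1]
 [ -3.1  -1.8]
 [ 12.2   7.7]]
pad [ 0.5709 -0.025   0.2401]
seatcock [ 0.5722 -0.0222  0.134 ]
pincock [ 0.5283 -0.1176  0.105 ]
padcock [ 0.548  -0.0749  0.113 ]
trig [ 0.4807 -0.2212  0.06  ]
pad0side [ 0.5709 -0.025   0.2401]
L [0.4443 0.0204 0.0593] [0.4389 0.0156 0.05  ] [0.4491 0.0107 0.05  ]
M [0.4311 0.1052 0.0511] [0.4321 0.1064 0.052 ] [0.4307 0.1049 0.052 ]
S [0.4201 0.1893 0.0403] [0.4232 0.1916 0.045 ] [0.4179 0.1918 0.045 ]
```

View pics/w0.png

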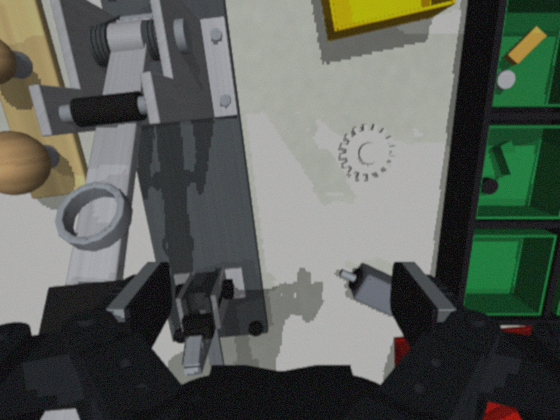

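```bash
sed -i "s/P\[1\]=1$/P[1]=1/; s/P\[1\]\*=.055/P[1]*=-.055/" fit.py
sed -i "s/^obs=\[/W=cam('wrist')\nobs=[(W,(266,334),(-.295,1,.012)),(W,(93,214),arm(.135,.014)),/" fit.py; python3 fit.py
python3 - <<'E'
from fit import *
p=np.load('L.npy')
for z in(.044,.06,.076):
    print(z,atz(W,193,355,z),T(p,(-.354,0,z)), proj(W,T(p,(-.354,0,z))))
E
```

```text
[0.57529763 0.10796529 1.67355899] 95.88786662670755 [[ 1.9  0.6]
 [-2.1 -0.4]
 [-2.1 -0.7]
 [-1.5  0.5]
 [-0.4 -1.2]
 [-2.3 -2.6]
 [ 0.9 -0.5]
 [-0.1 -0.3]
 [-0.8 -1. ]
 [-0.6  1.5]]
pad [ 0.5895 -0.0294  0.2401]
seatcock [ 0.5891 -0.0263  0.134 ]
pincock [ 0.5999 -0.1308  0.105 ]
padcock [ 0.5951 -0.084   0.113 ]
trig [ 0.6116 -0.2442  0.06  ]
pad0side [ 0.5895 -0.0294  0.2401]
L [0.4443 0.0204 0.0593] [0.4389 0.0156 0.05  ] [0.4491 0.0107 0.05  ]
M [0.4311 0.1052 0.0511] [0.4321 0.1064 0.052 ] [0.4307 0.1049 0.052 ]
S [0.4201 0.1893 0.0403] [0.4232 0.1916 0.045 ] [0.4179 0.1918 0.045 ]
0.044 [ 0.58307073 -0.18247564  0.044     ] [ 0.61161162 -0.24416721  0.044     ] (np.float64(222.76359328866332), np.float64(403.8325851215135))
0.06 [ 0.58755934 -0.17044195  0.06      ] [ 0.61161162 -0.24416721  0.06      ] (np.float64(220.40358687860555), np.float64(415.7160381230932))
0.076 [ 0.59204794 -0.15840827  0.076     ] [ 0.61161162 -0.24416721  0.076     ] (np.float64(217.8448758235482), np.float64(428.6000381147086))
```

The wrist view shows the seat ring at (93,214), the plate's rear-right corner at (266,334) and the latch with its hook near (195,350). The fit residuals are at most about 2.5 px. Next I'll check the hook and trigger heights in both crops and work out the pressing path.

```bash
cat >> h.py <<'E'
def delta(p,yaw=None):
    "shift in tool axes from present pose to world p; spin to tool-x heading yaw"
    o=r.get_obs(); M=R.from_rotvec(o['orientation']).as_matrix()
    h=np.arctan2(M[1,0],M[0,0])
    return (M.T@(np.array(p)-o['tcp_pos'])).round(4), None if yaw is None else round(-((yaw-h+np.pi)%(2*np.pi)-np.pi),4)
E
python3 - <<'E'
from fit import *
p=np.load('L.npy')
for z in(.044,.06,.076):
    u=proj(S,T(p,(-.354,0,z)));v=proj(D,T(p,(-.354,0,z)))
    h=z-.06+.105+.026
    a=proj(D,T(p,(-.24,0,h))); 
    print(z,'scene crop',((u[0]-170)*4,(u[1]-148)*4),'side crop',((v[0]-200)*3.5,(v[1]-125)*3.5),'hook side',h,((a[0]-200)*3.5,(a[1]-125)*3.5))
for th in(-.1,0,.2,.4,.6,.66,.733,.8):
    l=arm(.198,.008,th)+[.011,0,0]; print(th,l.round(4),T(p,l).round(4))
print(delta(T(p,arm(.198,.008,-.15)+[.011,0,0]),p[2]))
E
```

```text
0.044 scene crop (np.float64(16.374964669228916), np.float64(119.60570755106437)) side crop (np.float64(462.0519141877584), np.float64(205.76566357039403)) hook side 0.11499999999999999 (np.float64(401.22534430454454), np.float64(194.26657915074264))
0.06 scene crop (np.float64(13.126422668745704), np.float64(104.34008655879609)) side crop (np.float64(463.6387900883043), np.float64(189.18182176705545)) hook side 0.131 (np.float64(402.4297010528853), np.float64(175.57056066752472))
0.076 scene crop (np.float64(9.823316207155358), np.float64(88.81805503442285)) side crop (np.float64(465.2526255529999), np.float64(172.31623572222014)) hook side 0.147 (np.float64(403.65701431254337), np.float64(156.5181732259432))
-0.1 [-0.1163  0.      0.2569] [ 0.5872 -0.0077  0.2569]
0 [-0.1308  0.      0.2434] [ 0.5887 -0.0221  0.2434]
0.2 [-0.1555  0.      0.2125] [ 0.5912 -0.0467  0.2125]
0.4 [-0.1735  0.      0.1773] [ 0.5931 -0.0646  0.1773]
0.6 [-0.1842  0.      0.1392] [ 0.5942 -0.0753  0.1392]
0.66 [-0.1859  0.      0.1274] [ 0.5944 -0.0769  0.1274]
0.733 [-0.187  0.     0.113] [ 0.5945 -0.078   0.113 ]
0.8 [-0.1871  0.      0.0997] [ 0.5945 -0.0781  0.0997]
(array([ 0.    , -0.0882, -0.0324]), np.float64(-0.1027))
```

The trigger sits at about side-crop (463,208) and scene-crop (15,120). That's the low end, so I expect the latch to click late, at about 0.78 rad. I'll close the gripper and approach from above.

>>> play_rows --targets "1 0 0 -0.04 0; 1 0 0 -0.07 0; 1 0 -0.03 -0.07 -0.05; 1 0 -0.06 -0.07 -0.1027; 1 0 -0.088 -0.07 -0.1027; 1 0 -0.088 -0.05 -0.1027; 1 0 -0.088 -0.035 -0.1027; 1 0 -0.088 -0.035 -0.1027"

```text
clock: 0.82
tcp_pos: [0.5847, -0.0001, 0.2635]
orientation: [-2.102, -2.33, 0.006]
contact_force: [-0.3, -1.0, -0.6]
grip_width: -0.0002
gripper_force: 0.0
```

Run:
```python
from fit import *
p=np.load('L.npy'); save('wrist','w1.png')
print(r.get_obs()['contact_force'],r.get_obs()['grip_width'])
for th in(0,.1,.2,.3,.4,.5,.55,.6,.65,.7): print(th,delta(T(p,arm(.198,.008,th)+[.011,0,0]),p[2]))
```

```text
[ 0.32696949 -0.99105386 -0.30369039] 9.906382140827619e-05
0 (array([-0.0223,  0.0008,  0.0215]), np.float64(0.0))
0.1 (array([-0.0354,  0.0008,  0.0363]), np.float64(0.0))
0.2 (array([-0.0469,  0.0009,  0.0524]), np.float64(0.0))
0.3 (array([-0.0568,  0.001 ,  0.0696]), np.float64(0.0))
0.4 (array([-0.065 ,  0.001 ,  0.0876]), np.float64(0.0))
0.5 (array([-0.0713,  0.0011,  0.1064]), np.float64(0.0))
0.55 (array([-0.0737,  0.0011,  0.116 ]), np.float64(0.0))
0.6 (array([-0.0757,  0.0011,  0.1257]), np.float64(0.0))
0.65 (array([-0.0771,  0.0012,  0.1355]), np.float64(0.0))
0.7 (array([-0.0781,  0.0012,  0.1454]), np.float64(0.0))
```

View pics/w1.png

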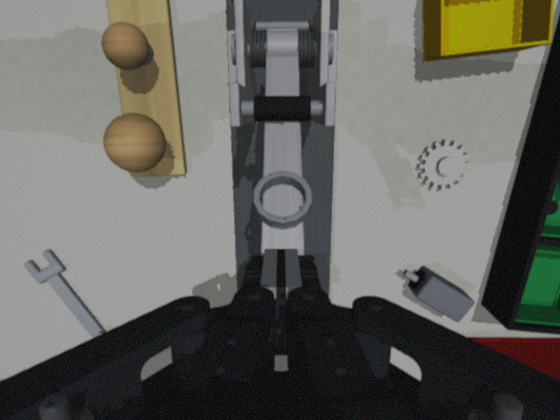

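The wrist view shows the tool centred over the arm, with the seat ring at (282,198) and the axle at (283,47). The middle ball is at (126,46) and the large one at (134,141). I'll press along the arc.

>>> play_rows --targets "1 -0.011 0 0.01 0; 1 -0.022 0 0.021 0; 1 -0.029 0 0.029 0; 1 -0.035 0 0.036 0; 1 -0.041 0 0.044 0; 1 -0.047 0 0.052 0"

```text
clock: 1.37
tcp_pos: [0.593, -0.0478, 0.2146]
orientation: [2.104, 2.33, 0.002]
contact_force: [0.3, 2.4, 4.6]
grip_width: -0.0001
gripper_force: 2.6
```

Run:
```python
from fit import *
p=np.load('L.npy'); C=cam('wrist'); print(atz(C,126,46,.052))
for th in(.2,.3,.4,.5,.55,.6,.65,.7): print(th,delta(T(p,arm(.198,.008,th)+[.011,0,0]),p[2]))
```

```text
[0.46371347 0.05243666 0.052     ]
0.2 (array([ 0.0013, -0.0016,  0.0021]), np.float64(-0.001))
0.3 (array([-0.0086, -0.0016,  0.0192]), np.float64(-0.001))
0.4 (array([-0.0167, -0.0017,  0.0373]), np.float64(-0.001))
0.5 (array([-0.023 , -0.0017,  0.0561]), np.float64(-0.001))
0.55 (array([-0.0254, -0.0017,  0.0657]), np.float64(-0.001))
0.6 (array([-0.0274, -0.0017,  0.0754]), np.float64(-0.001))
0.65 (array([-0.0288, -0.0017,  0.0852]), np.float64(-0.001))
0.7 (array([-0.0298, -0.0018,  0.095 ]), np.float64(-0.001))
```

>>> play_rows --targets "1 -0.005 0 0.0085 0; 1 -0.0095 0 0.017 0; 1 -0.014 0 0.026 0; 1 -0.0175 -0.0005 0.035 0; 1 -0.021 -0.001 0.0445 0; 1 -0.024 -0.001 0.054 0; 1 -0.0265 -0.001 0.063 0; 1 -0.0285 -0.001 0.071 0"

```text
clock: 2.03
tcp_pos: [0.596, -0.0768, 0.144]
orientation: [2.103, 2.328, 0.004]
contact_force: [2.7, -0.2, 7.1]
grip_width: -0.0004
gripper_force: 3.4
```

>>> play_rows --targets "1 -0.0005 0 0.004 0; 1 -0.001 0 0.006 0; 1 -0.001 0 0.006 0"

```text
clock: 2.28
tcp_pos: [0.596, -0.0778, 0.1379]
orientation: [2.103, 2.328, 0.003]
contact_force: [2.4, 0.0, 7.3]
grip_width: -0.0
gripper_force: 3.4
```

>>> play_rows --targets "1 -0.0002 0 0.002 0; 1 -0.0004 0 0.004 0; 1 -0.0004 0 0.004 0"

```text
clock: 2.53
tcp_pos: [0.596, -0.0784, 0.1342]
orientation: [2.103, 2.328, 0.003]
contact_force: [3.1, -2.0, 7.5]
grip_width: 0.0001
gripper_force: 3.5
```

>>> play_rows --targets "1 0 0 0.002 0; 1 0 0 0.004 0; 1 0 0 0.004 0"

```text
clock: 2.78
tcp_pos: [0.5961, -0.0789, 0.1303]
orientation: [2.103, 2.327, 0.003]
contact_force: [1.8, -2.0, 7.2]
grip_width: -0.0
gripper_force: 3.5
```

>>> play_rows --targets "1 0 0 0.002 0; 1 0 0 0.002 0"

```text
clock: 2.95
tcp_pos: [0.5961, -0.0791, 0.1283]
orientation: [2.103, 2.327, 0.003]
contact_force: [2.8, -3.1, 6.6]
grip_width: -0.0004
gripper_force: 3.6
```

>>> play_rows --targets "1 0 0 0.002 0; 1 0 0 0.002 0"

```text
clock: 3.12
tcp_pos: [0.5961, -0.0793, 0.1264]
orientation: [2.103, 2.327, 0.002]
contact_force: [3.4, -2.5, 6.4]
grip_width: 0.0002
gripper_force: 3.6
```

>>> play_rows --targets "1 0 0 0.002 0; 1 0 0 0.002 0"

```text
clock: 3.28
tcp_pos: [0.5961, -0.0795, 0.1244]
orientation: [2.103, 2.327, 0.002]
contact_force: [3.2, -3.6, 7.3]
grip_width: -0.0002
gripper_force: 3.6
```

>>> play_rows --targets "1 0 0 0.002 0; 1 0 0 0.002 0"

```text
clock: 3.45
tcp_pos: [0.5961, -0.0796, 0.1224]
orientation: [2.103, 2.326, 0.002]
contact_force: [2.3, -4.4, 7.1]
grip_width: -0.0004
gripper_force: 3.6
```

>>> play_rows --targets "1 0 0 0.002 0; 1 0 0 0.002 0"

```text
clock: 3.62
tcp_pos: [0.596, -0.0797, 0.1204]
orientation: [2.104, 2.326, 0.002]
contact_force: [2.6, -3.6, 7.7]
grip_width: -0.0003
gripper_force: 3.7
```

>>> play_rows --targets "1 0 0 0.002 0; 1 0 0 0.002 0"

```text
clock: 3.78
tcp_pos: [0.5961, -0.0798, 0.1184]
orientation: [2.104, 2.326, 0.002]
contact_force: [2.8, -3.9, 6.9]
grip_width: -0.0002
gripper_force: 3.7
```

>>> play_rows --targets "1 0 0 0.002 0; 1 0 0 0.002 0"

```text
clock: 3.95
tcp_pos: [0.5961, -0.0799, 0.1165]
orientation: [2.104, 2.326, 0.002]
contact_force: [1.8, -4.6, 7.1]
grip_width: 0.0002
gripper_force: 3.8
```

>>> play_rows --targets "1 0 0 0.002 0; 1 0 0 0.002 0"

```text
clock: 4.12
tcp_pos: [0.5961, -0.08, 0.1146]
orientation: [2.104, 2.326, 0.002]
contact_force: [2.9, -4.8, 8.3]
grip_width: -0.0001
gripper_force: 3.9
```

>>> play_rows --targets "1 0 0 0.002 0; 1 0 0 0.002 0"

```text
clock: 4.28
tcp_pos: [0.5961, -0.0801, 0.1127]
orientation: [2.104, 2.326, 0.002]
contact_force: [1.7, -4.4, 9.5]
grip_width: -0.0003
gripper_force: 4.0
```

>>> play_rows --targets "1 0 0 0.002 0; 1 0 0 0.002 0"

```text
clock: 4.45
tcp_pos: [0.5961, -0.0802, 0.1107]
orientation: [2.104, 2.325, 0.002]
contact_force: [1.4, -5.1, 8.7]
grip_width: -0.0001
gripper_force: 4.3
```

Run:
```python
from h import *
a=save('side','d2.png')[125:295,200:360]; cv2.imwrite('pics/d3.png',cv2.resize(a,None,fx=3.5,fy=3.5,interpolation=cv2.INTER_CUBIC))
```

```text
(no output)
```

View pics/d3.png

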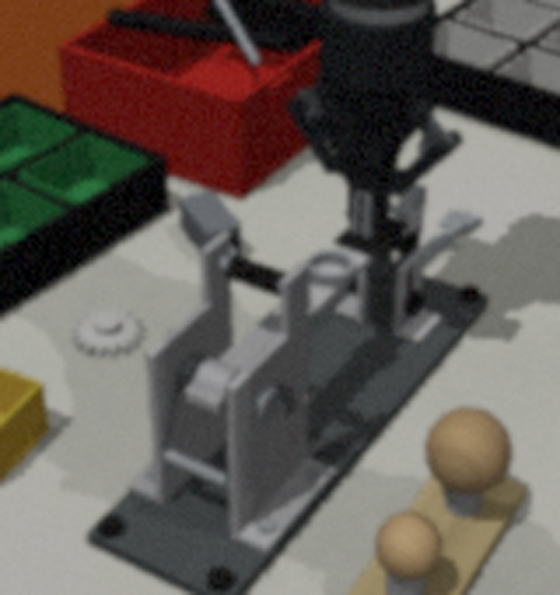

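The side crop shows the arm nearly level under the fingers. The trigger pad is low, at (462,218), and the hook is still upright at about (413,200), so I'll keep pressing in small steps.

>>> play_rows --targets "1 0 0 0.002 0; 1 0 0 0.002 0"

```text
clock: 4.67
tcp_pos: [0.5961, -0.0802, 0.1088]
orientation: [2.104, 2.325, 0.002]
contact_force: [1.6, -4.9, 9.1]
grip_width: -0.0002
gripper_force: 4.5
```

>>> play_rows --targets "1 0 0 0.002 0; 1 0 0 0.002 0"

```text
clock: 4.83
tcp_pos: [0.5961, -0.0802, 0.1066]
orientation: [2.104, 2.325, 0.001]
contact_force: [2.9, -3.9, 7.0]
grip_width: 0.0001
gripper_force: 4.2
```

>>> play_rows --targets "1 0 0 0.0015 0; 1 0 0 0.0015 0"

```text
clock: 5.0
tcp_pos: [0.5961, -0.0802, 0.105]
orientation: [2.104, 2.326, 0.001]
contact_force: [2.8, -4.4, 6.8]
grip_width: 0.0
gripper_force: 3.6
```

The finger force fell from 4.5 to 3.6 N, which looks like the click. I'll lift gently and check.

>>> play_rows --targets "1 0 0 -0.002 0; 1 0 0 -0.004 0; 1 0 0 -0.007 0; 1 0 0 -0.01 0; 1 0 0 -0.01 0"

```text
clock: 5.42
tcp_pos: [0.5939, -0.0764, 0.1141]
orientation: [-2.104, -2.333, -0.0]
contact_force: [0.6, -0.9, -1.0]
grip_width: -0.0003
gripper_force: 0.0
```

>>> play_rows --targets "1 0 0 -0.04 0; 1 0 0 -0.08 0; 0 0 0 -0.12 0; -1 0 0 -0.13 0; -1 0 0 -0.13 0"

```text
clock: 5.83
tcp_pos: [0.5962, -0.0766, 0.2481]
orientation: [2.1, 2.328, 0.008]
contact_force: [-0.3, -0.2, -0.6]
grip_width: 0.0355
gripper_force: 0.0
```

Run:
```python
from fit import *
p=np.load('L.npy'); save('wrist','w2.png')
print(r.get_obs()['tcp_pos'],delta((.4365,.06,.20),p[2]))
```

```text
[ 0.59473275 -0.07651882  0.24542396] (array([ 0.1521, -0.1435,  0.0449]), np.float64(0.0001))
```

>>> play_rows --targets "-1 0.025 -0.025 0 0; -1 0.05 -0.05 0 0; -1 0.075 -0.075 0 0; -1 0.1 -0.1 0 0; -1 0.125 -0.12 0.02 0; -1 0.152 -0.143 0.045 0; -1 0.152 -0.143 0.045 0; -1 0.152 -0.143 0.045 0"

```text
clock: 6.55
tcp_pos: [0.4326, 0.0607, 0.1962]
orientation: [-2.097, -2.334, 0.008]
contact_force: [0.5, -0.1, -0.8]
grip_width: 0.0854
gripper_force: 0.0
```

Run:
```python
from fit import *
save('wrist','w3.png'); C=cam('wrist'); print(r.get_obs()['tcp_pos'],proj(C,(.4315,.105,.052)),C[3])
```

```text
[0.43475746 0.0599454  0.19741776] (np.float64(282.1680090874472), np.float64(136.34226773543867)) [0.42914604 0.1249878  0.34026061]
```

View pics/w3.png

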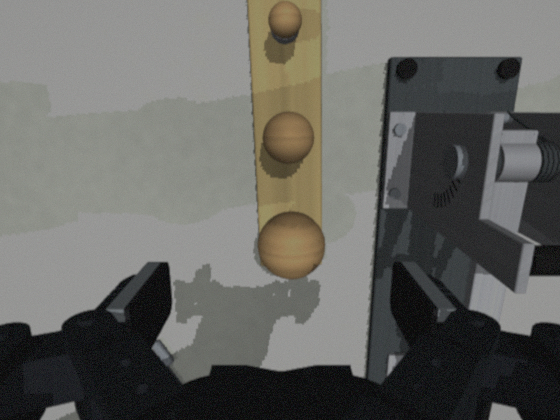

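The wrist view shows the middle ball at (288,137), the large one at (291,245) and the small one at (285,20). The grasp path is clear.

Run:
```python
from fit import *
C=cam('wrist'); b=atz(C,288.5,137,.052); print(b)
b[2]=.037; b[0]-=.001; print(delta(b,p) if 0 else delta(b,np.load('L.npy')[2]))
```

```text
[0.43644122 0.10500739 0.052     ]
(array([0.0448, 0.0059, 0.1604]), np.float64(0.0017))
```

>>> play_rows --targets "-1 0.025 0.003 0 0; -1 0.045 0.006 0.02 0; -1 0.045 0.006 0.05 0; -1 0.045 0.006 0.08 0; -1 0.045 0.006 0.11 0; -1 0.045 0.006 0.135 0; -1 0.045 0.006 0.15 0; -1 0.045 0.006 0.16 0"

```text
clock: 7.27
tcp_pos: [0.4377, 0.1041, 0.0368]
orientation: [-2.106, -2.33, 0.003]
contact_force: [-1.1, -0.9, -0.3]
grip_width: 0.0856
gripper_force: 0.0
```

>>> play_rows --targets "-1 0 0 0 0; -0.2 0 0 0 0; 0 0 0 0 0; 0.1 0 0 0 0; 0.2 0 0 0 0; 0.2 0 0 0 0; 0.2 0 0 0 0; 0.2 0 0 0 0" --squeeze 20

```text
clock: 7.93
tcp_pos: [0.438, 0.1055, 0.0396]
orientation: [2.104, 2.332, 0.002]
contact_force: [-0.7, -0.5, 6.7]
grip_width: 0.039
gripper_force: 19.8
```

Gripped: opening 39 mm, 20 N. Now I'll lift and carry.

>>> play_rows --targets "0.2 0 0 -0.02 0; 0.2 0 0 -0.06 0; 0.2 0 0 -0.1 0; 0.2 0 0 -0.14 0; 0.2 0 0 -0.18 0; 0.2 0 0 -0.2 0; 0.2 0 0 -0.2 0"

```text
clock: 8.52
tcp_pos: [0.4404, 0.1064, 0.2441]
orientation: [2.101, 2.328, 0.014]
contact_force: [1.3, -0.1, -0.5]
grip_width: 0.0384
gripper_force: 20.4
```

Run:
```python
from fit import *
p=np.load('L.npy')
save('wrist','w4.png');print(r.get_obs()['tcp_pos'],r.get_obs()['grip_width'])
t=T(p,arm(.135,.029,.765)); print(t,delta(t,p[2]),delta(T(p,(-.18,0,.2)),p[2]))
# refine seat from w1 ring? predicted ring px in w2
```

```text
[0.43896709 0.10586736 0.24142983] 0.03867154995281267
[ 0.58923418 -0.02717579  0.12967109] (array([-0.1479,  0.1352,  0.1124]), np.float64(-0.0002)) (array([-0.1919,  0.1356,  0.042 ]), np.float64(-0.0002))
```

View pics/w4.png

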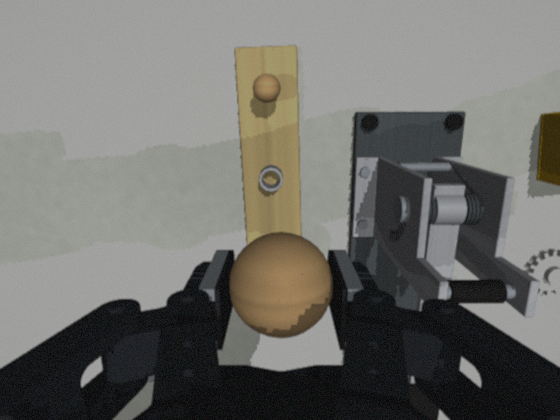

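The ball is held at (282,285), radius about 51 px, the two other balls are untouched, and the emptied tube is at (270,178). I'll find the ball's place in the hand and check the cocked seat in the stored wrist picture, using a circle fit.

Run:
```python
from fit import *
p=np.load('L.npy');C=cam('wrist');o=r.get_obs();M=R.from_rotvec(o['orientation']).as_matrix()
off=M.T@(C[3]-o['tcp_pos']);RR=M.T@C[4]
def circ(n,c,rr,w=70):
    g=cv2.medianBlur(cv2.imread('pics/'+n,0),3);x,y=int(c[0]),int(c[1]);x0=max(x-w,0);y0=max(y-w,0)
    h=cv2.HoughCircles(g[y0:y+w,x0:x+w],cv2.HOUGH_GRADIENT_ALT,1.5,10,param1=150,param2=.6,minRadius=rr[0],maxRadius=rr[1])
    return None if h is None else h[0][:4]+[x0,y0,0]
h=circ('w4.png',(282,285),(40,60)); print('ball',h)
u,v,rad=(282,285,51) if h is None else h[0]
q=np.array([(u-C[1])/C[0],(v-C[2])/C[0],1]); d=.02*np.sqrt(1+1/(rad/C[0])**2)*1.0
B=C[3]+C[4]@(q*(.02/(rad/C[0]))); print('ball in tool',M.T@(B-o['tcp_pos']))
M0=R.from_rotvec([np.pi,0,0]).as_matrix(); c,s_=np.cos(p[2]),np.sin(p[2])
Mt=np.array([[c,s_,0],[s_,-c,0],[0,0,-1]])
t1=T(p,arm(.198,.008,0)+[.011,0,0])-Mt@np.array([-.0223,.0008,.0215])
for n,t,th in(('w1.png',t1,0),('w2.png',np.array([.59473,-.07652,.24542]),.765)):
    K=(C[0],C[1],C[2],t+Mt@off,Mt@RR); P=T(p,arm(.135,.014,th)); u=proj(K,P); print(n,'pred',u,circ(n,u,(15,45)),'w/mm',K[0]/ (K[4].T@(P-K[3]))[2]/1000)
a=cv2.imread('pics/w2.png')[60:410,80:480]; cv2.imwrite('pics/w2c.png',cv2.resize(a,None,fx=1.7,fy=1.7,interpolation=cv2.INTER_CUBIC))
```

```text
ball [[281.        284.         50.5149498]]
ball in tool [-0.00148665  0.0008126  -0.01084157]
w1.png pred (np.float64(280.8278177806763), np.float64(196.60016149077478)) [[283.5       198.         24.8280983]] w/mm 1.7617191837351442
w2.png pred (np.float64(279.08840430981604), np.float64(130.9571875317405)) [[276.5        127.5         20.34874725]] w/mm 1.3628558904338752
```

>>> play_rows --targets "0.2 -0.025 0.023 0 0; 0.2 -0.05 0.046 0 0; 0.2 -0.075 0.069 0 0; 0.2 -0.1 0.092 0 0; 0.2 -0.125 0.115 0 0; 0.2 -0.1455 0.1345 0.02 0; 0.2 -0.1455 0.1345 0.05 0; 0.2 -0.1455 0.1345 0.08 0"

```text
clock: 9.23
tcp_pos: [0.5867, -0.0276, 0.1565]
orientation: [2.108, 2.329, -0.001]
contact_force: [0.4, 0.8, -0.8]
grip_width: 0.0386
gripper_force: 20.4
```

>>> play_rows --targets "0.2 0 0 0.015 0; 0.2 0 0 0.025 0; 0.2 0 0 0.03 0; 0.2 0 0 0.03 0; 0.2 0 0 0.03 0"

```text
clock: 9.65
tcp_pos: [0.5865, -0.0255, 0.1293]
orientation: [2.104, 2.332, 0.001]
contact_force: [-0.7, -0.8, -0.0]
grip_width: 0.0385
gripper_force: 20.4
```

Run:
```python
from fit import *
p=np.load('L.npy'); save('side','d5.png')
o=r.get_obs();print(o['tcp_pos'],o['contact_force'],o['grip_width'])
t=T(p,arm(.135,.029,.765)+[.0025,0,0]); t[2]-=.0117; t[0]+=.0008;print(delta(t,p[2]))
a=cv2.imread('pics/d5.png')[150:250,230:350]; cv2.imwrite('pics/d5c.png',cv2.resize(a,None,fx=6,fy=6,interpolation=cv2.INTER_CUBIC))
```

```text
[ 0.58688036 -0.02550514  0.12978362] [0.44990435 0.18676321 0.41704036] 0.03853874964153754
(array([0.0005, 0.0029, 0.0118]), np.float64(0.0001))
```

>>> play_rows --targets "0.2 0 0.0005 0.004 0; 0.2 0 0.0005 0.008 0; 0.2 0 0.0005 0.008 0; 0.2 0 0.0005 0.008 0"

```text
clock: 10.03
tcp_pos: [0.5865, -0.0256, 0.1208]
orientation: [-2.104, -2.332, 0.0]
contact_force: [-0.5, 0.1, -0.2]
grip_width: 0.0385
gripper_force: 20.4
```

>>> play_rows --targets "0.2 0 0 0.0015 0; 0.2 0 0 0.0015 0; 0.2 0 0 0.0015 0"

```text
clock: 10.28
tcp_pos: [0.5866, -0.0255, 0.1193]
orientation: [-2.104, -2.332, -0.0]
contact_force: [0.7, -0.2, -0.2]
grip_width: 0.0386
gripper_force: 20.4
```

>>> play_rows --targets "0.2 0 0 0.0015 0; 0.2 0 0 0.0015 0; 0.2 0 0 0.0015 0"

```text
clock: 10.53
tcp_pos: [0.5866, -0.0256, 0.1177]
orientation: [-2.104, -2.332, 0.0]
contact_force: [-0.1, -0.5, 0.3]
grip_width: 0.0388
gripper_force: 20.4
```

>>> play_rows --targets "0.2 0 0 0.0012 0; 0.2 0 0 0.0012 0; 0.2 0 0 0.0012 0"

```text
clock: 10.78
tcp_pos: [0.5866, -0.0256, 0.1165]
orientation: [-2.104, -2.332, 0.0]
contact_force: [0.3, -0.0, 0.5]
grip_width: 0.0386
gripper_force: 20.4
```

>>> play_rows --targets "0.2 0 0 0.0012 0; 0.2 0 0 0.0012 0; 0.2 0 0 0.0012 0"

```text
clock: 11.03
tcp_pos: [0.587, -0.0257, 0.1156]
orientation: [2.104, 2.332, 0.001]
contact_force: [0.2, 0.0, 1.2]
grip_width: 0.0386
gripper_force: 20.6
```

>>> play_rows --targets "0.2 0 0 0.001 0; 0.2 0 0 0.001 0; 0.2 0 0 0.001 0"

```text
clock: 11.28
tcp_pos: [0.5874, -0.0258, 0.115]
orientation: [2.104, 2.331, 0.002]
contact_force: [0.6, -0.7, 4.0]
grip_width: 0.0383
gripper_force: 20.7
```

The ball is in contact with the seat (4 N). I'll ease it over and release.

>>> play_rows --targets "0.2 0 0.001 0 0; 0.1 0 0.001 0 0; 0 0 0.001 0 0; -0.1 0 0.001 0 0; -0.3 0 0.001 0 0; -0.6 0 0.001 0 0; -1 0 0.001 0 0; -1 0 0.001 0 0"

```text
clock: 11.95
tcp_pos: [0.5875, -0.0253, 0.1142]
orientation: [-2.104, -2.333, 0.0]
contact_force: [1.2, 0.5, -0.3]
grip_width: 0.0856
gripper_force: 0.0
```

>>> play_rows --targets "-1 0 0 -0.01 0; -1 0 0 -0.03 0; -1 0 0 -0.06 0; -1 0 0 -0.1 0; -1 0 0 -0.13 0; -1 0 0 -0.13 0"

```text
clock: 12.45
tcp_pos: [0.5915, -0.0254, 0.2524]
orientation: [2.099, 2.326, 0.014]
contact_force: [1.1, -1.3, -0.1]
grip_width: 0.0858
gripper_force: 0.0
```

Run:
```python
from fit import *
b=save('side','d6.png')[150:270,220:350]; a=save('scene','s6.png')[130:270,170:340]
k=lambda i:cv2.resize(i,(400,560*400//400),interpolation=cv2.INTER_CUBIC)
b=cv2.resize(b,(395,365),interpolation=cv2.INTER_CUBIC);a=cv2.resize(a,(400,330),interpolation=cv2.INTER_CUBIC)
m=np.zeros((380,800,3),np.uint8);m[:365,:395]=b;m[:330,400:]=a;cv2.imwrite('pics/m6.png',m)
```

```text
(no output)
```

View pics/m6.png

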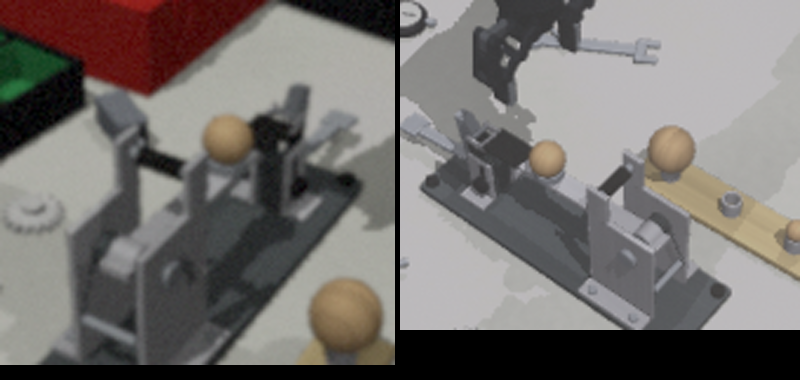

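The view shows the ball on the seat of the cocked arm at (228,138) left and (547,158) right. The hook is over the pin and the two other balls are on their tubes. Next is the trigger.

Run:
```python
from fit import *
p=np.load('L.npy');print(r.get_obs()['joints'])
for z in(.04,.048): print(atz(D,331,189.7,z),T(p,(-.354,0,z)))
t=T(p,(-.357,0,.22)); print(t,delta(t,p[2]))
```

```text
[-0.05708312  0.32020662 -0.00697412  1.75320072  0.00250571  1.06424217
  0.03764559]
[ 0.60034168 -0.22132753  0.04      ] [ 0.61161162 -0.24416721  0.04      ]
[ 0.59432133 -0.21054174  0.048     ] [ 0.61161162 -0.24416721  0.048     ]
[ 0.61191937 -0.24715138  0.22      ] (array([-0.2229,  0.0005,  0.0267]), np.float64(-0.0002))
```

>>> play_rows --targets "-1 -0.03 0 -0.01 0; -1 -0.06 0 -0.01 0.1; 0 -0.09 0 -0.01 0.22; 1 -0.12 0 -0.01 0.34; 1 -0.15 0 -0.01 0.46; 1 -0.18 0 -0.01 0.58; 1 -0.21 0 0 0.7; 1 -0.221 0 0.02 0.82"

```text
clock: 13.22
tcp_pos: [0.61, -0.2515, 0.2253]
orientation: [2.863, 1.282, 0.001]
contact_force: [0.5, -0.9, -0.7]
grip_width: 0.0123
gripper_force: 0.0
```

>>> play_rows --targets "1 0 0 0 0.12; 1 0 0 0 0.24; 1 0 0 0 0.36; 1 0 0 0 0.48; 1 0 0 0 0.6; 1 0 0 0 0.72; 1 0 0 0 0.84; 1 0 0 0 0.96"

```text
clock: 13.88
tcp_pos: [0.6093, -0.2449, 0.2228]
orientation: [-3.136, 0.177, 0.005]
contact_force: [0.7, -0.1, 0.4]
grip_width: 0.0002
gripper_force: 0.0
```

>>> play_rows --targets "1 0 0 0 0.12; 1 0 0 0 0.24; 1 0 0 0 0.36; 1 0 0 0 0.48; 1 0 0 0 0.6; 1 0 0 0 0.72; 1 0 0 0 0.76; 1 0 0 0 0.76"

```text
clock: 14.55
tcp_pos: [0.6095, -0.2448, 0.2229]
orientation: [2.85, -1.321, -0.004]
contact_force: [0.1, 0.3, -0.1]
grip_width: 0.0001
gripper_force: 0.0
```

Run:
```python
from fit import *
p=np.load('L.npy');o=r.get_obs();print(o['joints'],o['tcp_pos'])
t=T(p,(-.353,0,.09)); print(t,delta(t,p[2]+np.pi))
```

```text
[-0.14845198  0.51713762  0.62619606  1.64006888 -0.33099424  1.09567125
 -1.86907696] [ 0.60945058 -0.24476262  0.22285294]
[ 0.61150904 -0.24317248  0.09      ] (array([ 0.0004, -0.0029,  0.1328]), np.float64(0.6002))
```

>>> play_rows --targets "1 0 -0.0025 0 0.12; 1 0 -0.0025 0 0.24; 1 0 -0.0025 0 0.36; 1 0 -0.0025 0.03 0.48; 1 0 -0.0025 0.06 0.6; 1 0 -0.0025 0.09 0.6; 1 0 -0.0025 0.12 0.6; 1 0 -0.0025 0.13 0.6"

```text
clock: 15.22
tcp_pos: [0.6091, -0.2419, 0.0891]
orientation: [2.334, -2.098, -0.012]
contact_force: [-1.1, 1.0, 0.1]
grip_width: 0.0001
gripper_force: 0.0
```

>>> play_rows --targets "1 0 0 0.008 0; 1 0 0 0.015 0; 1 0 0 0.015 0"

```text
clock: 15.47
tcp_pos: [0.6121, -0.2438, 0.0792]
orientation: [2.334, -2.102, -0.0]
contact_force: [-0.9, 0.0, 0.4]
grip_width: -0.0001
gripper_force: 0.0
```

>>> play_rows --targets "1 0 0 0.007 0; 1 0 0 0.014 0; 1 0 0 0.014 0"

```text
clock: 15.72
tcp_pos: [0.612, -0.2433, 0.0648]
orientation: [-2.334, 2.102, 0.001]
contact_force: [0.6, 0.7, 0.3]
grip_width: -0.0002
gripper_force: 0.0
```

>>> play_rows --targets "1 0 0 0.005 0; 1 0 0 0.01 0; 1 0 0 0.015 0; 1 0 0 0.018 0; 1 0 0 0.018 0"

```text
clock: 16.13
tcp_pos: [0.6117, -0.2434, 0.0465]
orientation: [2.334, -2.102, -0.002]
contact_force: [0.3, 0.9, -0.4]
grip_width: -0.0
gripper_force: 0.0
```

>>> play_rows --targets "1 0 0 0.003 0; 1 0 0 0.006 0; 1 0 0 0.006 0"

```text
clock: 16.38
tcp_pos: [0.6119, -0.2435, 0.0409]
orientation: [2.334, -2.102, -0.001]
contact_force: [-1.2, -0.8, 0.2]
grip_width: 0.0002
gripper_force: 0.0
```

>>> play_rows --targets "1 0 0 0.003 0; 1 0 0 0.006 0; 1 0 0 0.006 0"

```text
clock: 16.63
tcp_pos: [0.6118, -0.2434, 0.0348]
orientation: [2.334, -2.102, -0.001]
contact_force: [-0.3, 0.1, 0.2]
grip_width: 0.0
gripper_force: 0.0
```

Run:
```python
from fit import *
o=r.get_obs();print(o['contact_force'])
a=save('side','d7.png').astype(int);b=cv2.imread('pics/d6.png').astype(int)
print('before\n',b[178:200,318:346:2].mean(2).astype(int));print('now\n',a[178:200,318:346:2].mean(2).astype(int))
p=np.load('L.npy');print(proj(D,T(p,(-.353,0,.035))))
```

```text
[-0.27430048  0.07032729  0.23429352]
before
 [[102 109 150 171 172 172 171 173 171 174 171 173 172 172]
 [ 85  83 142 171 170 173 172 173 170 170 173 171 170 173]
 [ 84  72 145 170 172 171 173 171 173 170 173 170 172 171]
 [ 82  74 152 171 172 172 170 173 171 171 171 170 172 170]
 [ 81  76 156 172 171 171 172 173 172 172 170 171 170 172]
 [ 77  74 157 172 172 172 171 173 172 172 172 172 172 172]
 [ 75  80 158 171 171 172 171 171 172 173 172 171 171 174]
 [ 74  84 159 172 171 167 164 168 170 171 172 173 171 174]
 [ 75  96 165 172 170 153 147 155 165 171 172 172 172 172]
 [ 85 107 166 173 165 143 136 139 150 161 171 172 172 172]
 [ 92 111 168 169 155 135 133 135 137 144 166 172 171 170]
 [ 91 116 170 169 137 132 134 134 135 124 161 172 171 173]
 [ 82 113 170 166 132 129 135 133 129 121 162 173 173 172]
 [ 74 116 171 163 139 134 130 124 121 143 169 173 172 172]
 [ 56 124 169 153 136 135 115 103 118 161 171 172 173 173]
 [ 41 133 163 142 134 127  98 109 118 153 163 172 171 172]
 [ 25 132 152 135 134 113  91 110 117 129 142 173 171 174]
 [ 36 124 139 129 126 100  95 106 117 117 134 170 1
[... 913 characters left out ...]
168 130 118 113  95  94  88 110 116 120 117]
 [ 90 113 172 169 127 120 123 115 117  96 111 118 117 116]
 [ 75 118 171 163 139 127 119 115 112 102 116 119 116 119]
 [ 64 123 167 153 139 134 107 104 104 115 116 119 118 120]
 [ 40 125 155 143 138 128  95 107 111 116 119 118 120 116]
 [ 22 125 148 134 133 112  93 110 115 116 117 118 120 119]
 [ 42 123 139 132 126 100  93 106 118 120 119 135 137 137]
 [ 62 114 127 111 110 116  98 109 117 117 134 160 166 161]
 [ 83  95 101  92 126 130 107 116 118 123 156 171 173 171]
 [ 97  84  86  98 141 120 109 121 137 146 168 173 173 172]
 [ 88  85  88 125 150 113 112 130 162 166 172 174 174 173]]
(np.float64(331.60993058581545), np.float64(186.57895197237633))
```

Run:
```python
from fit import *
p=np.load('L.npy')
b=cv2.imread('pics/s6.png').astype(int)
print(b[166:200,152:196:2].mean(2).astype(int))
for z in(.02,.03,.044): print(z,proj(S,T(p,(-.354,0,z))),[tuple(np.round(proj(S,T(p,(-.354+i,j,z))),0)) for i,j in((.014,.014),(.014,-.014),(-.014,.014),(-.014,-.014))])
```

```text
[[186 185 186 185 186 186 186 140 140 140 140 140 139 138 137 139 139 139
  138 138 136 137]
 [186 185 186 185 185 186 185 139 140 141 140 140 138 139 138 139 139 138
  138 137 137 137]
 [185 185 186 185 186 186 186 173 140 141 140 139 139 139 139 139 138 138
  138 137 137 136]
 [185 185 186 186 185 185 186 184 140 141 139 139 139 139 139 137 138 137
  138 136 137 136]
 [186 185 185 185 186 186 185 186 174 140 141 139 139 140 140 138 138 137
  138 138 138 137]
 [186 186 186 185 186 186 185 185 185 179 173 140 140 140 139 139 137 137
  137 138 139 139]
 [186 186 186 185 186 185 186 186 186 186 185 140 140 139 139 139 139 138
  138 138 138 137]
 [186 186 186 186 186 185 186 185 186 186 186 179 140 138 139 139 139 139
  138 137 137 137]
 [186 186 185 185 186 186 186 186 185 186 186 185 179 140 140 140 140 139
  137 137 137 138]
 [186 186 186 186 185 186 185 186 186 186 186 185 186 139 140 140 140 138
  137 138 138 137]
 [186 186 186 186 185 186 186 186 186 186 186 186 186 174 140 140 139 138
  138 137 138 136]
 [186 186 186 185 186 186 186 186 186 186 186 185 172 184 139 140 139 139
  1
[... 2054 characters left out ...]
71  73]]
0.02 (np.float64(175.2870976728072), np.float64(183.50927438332275)) [(np.float64(182.0), np.float64(183.0)), (np.float64(175.0), np.float64(189.0)), (np.float64(175.0), np.float64(178.0)), (np.float64(168.0), np.float64(184.0))]
0.03 (np.float64(174.79343356599696), np.float64(181.18943700676112)) [(np.float64(182.0), np.float64(181.0)), (np.float64(175.0), np.float64(187.0)), (np.float64(175.0), np.float64(176.0)), (np.float64(168.0), np.float64(182.0))]
0.044 (np.float64(174.09374116730723), np.float64(177.9014268877661)) [(np.float64(181.0), np.float64(177.0)), (np.float64(174.0), np.float64(183.0)), (np.float64(174.0), np.float64(173.0)), (np.float64(167.0), np.float64(178.0))]
```

Both cameras put the pad at z≈0.025, straight below the tip, so I'll continue down.

>>> play_rows --targets "1 0 0 0.003 0; 1 0 0 0.006 0; 1 0 0 0.006 0"

```text
clock: 16.93
tcp_pos: [0.612, -0.2436, 0.0289]
orientation: [2.334, -2.103, -0.001]
contact_force: [0.1, -0.0, 0.4]
grip_width: 0.0001
gripper_force: 0.3
```

>>> play_rows --targets "1 0 0 0.003 0; 1 0 0 0.006 0; 1 0 0 0.006 0"

```text
clock: 17.18
tcp_pos: [0.6121, -0.2435, 0.0228]
orientation: [2.334, -2.102, -0.001]
contact_force: [0.1, -0.5, 1.4]
grip_width: 0.0
gripper_force: 0.4
```

Now in contact (gripper force 0.4 N), so I'll keep pressing.

>>> play_rows --targets "1 0 0 0.003 0; 1 0 0 0.006 0; 1 0 0 0.009 0; 1 0 0 0.011 0; 1 0 0 0.011 0; 1 0 0 0.011 0"

```text
clock: 17.68
tcp_pos: [0.613, -0.2435, 0.0157]
orientation: [-2.332, 2.101, 0.0]
contact_force: [-8.3, 6.1, 28.5]
grip_width: -0.0001
gripper_force: 13.2
```

Run:
```python
from fit import *
a=save('side','d8.png').astype(int);b=cv2.imread('pics/d6.png').astype(int);c=cv2.imread('pics/d0.png').astype(int)
p=np.load('L.npy')
for n,th,al in(('cocked',.765,.135),('off',0,.135)):
    u,v=map(int,proj(D,T(p,arm(al,.029,th))));print(n,u,v,*[i[v-4:v+5,u-4:u+5].mean((0,1)).round() for i in(a,b,c)])
print(r.get_obs()['contact_force'])
```

```text
cocked 294 194 [155. 162. 161.] [ 99. 134. 157.] [161. 168. 168.]
off 282 173 [103. 102. 109.] [ 96. 101. 116.] [106. 105. 112.]
[-7.92553643  6.32636285 28.3909427 ]
```

Fired: the ball has left the seat. I'll lift off and find the ball in the box.

>>> play_rows --targets "1 0 0 -0.01 0; 1 0 0 -0.04 0; 1 0 0 -0.08 0; 1 0 0 -0.12 0; 1 0 0 -0.16 0; 1 0 0 -0.18 0; 1 0 0 -0.18 0; 1 0 0 -0.18 0"

```text
clock: 18.4
tcp_pos: [0.6127, -0.2439, 0.1935]
orientation: [-2.333, 2.102, -0.003]
contact_force: [0.3, 0.7, -0.5]
grip_width: -0.0
gripper_force: 0.0
```

>>> play_rows --targets "1 0 0 0 0; 1 0 0 0 0; 1 0 0 0 0; 1 0 0 0 0; 1 0 0 0 0; 1 0 0 0 0; 1 0 0 0 0; 1 0 0 0 0"

```text
clock: 19.07
tcp_pos: [0.6122, -0.2437, 0.1923]
orientation: [2.334, -2.103, -0.0]
contact_force: [-0.7, -0.7, 1.0]
grip_width: 0.0001
gripper_force: 0.0
```

Run:
```python
from fit import *
a=save('scene','s9.png'); c=save('scene','s10.png'); b=cv2.imread('pics/s0.png'); p=np.load('L.npy')
def blobs(x):
    m=((cv2.absdiff(x,b).max(2)>25)*255).astype(np.uint8); m[:, :200]=0
    n,_,st,ce=cv2.connectedComponentsWithStats(m)
    for i in range(1,n):
        if st[i,4]>25:
            u,v=ce[i]; print(ce[i].round(1),st[i],x[int(v),int(u)],atz(S,u,v,.026).round(3))
blobs(a);print();blobs(c)
t=T(p,arm(.135,.014,0));print(proj(S,t),r.get_obs()['clock'],r.get_obs()['contact_force'],r.get_obs()['tcp_pos'])
```

```text
[206.3   4.1] [200   0  19  13 140] [80 82 85] [-0.046 -0.863  0.026]
[224.   71.4] [ 200    0   78  188 6352] [183 183 185] [ 0.183 -0.51   0.026]
[385.9   9.3] [373   0  24  20 151] [51 48 47] [-0.502 -0.348  0.026]
[408.6  15.8] [400   0  25  33 101] [42 49 30] [-0.527 -0.261  0.026]
[397.3  47.8] [389  34  18  27  54] [69 71 73] [-0.335 -0.172  0.026]
[410.7  53. ] [405  35  14  36  99] [80 81 84] [-0.343 -0.12   0.026]
[424.   37.9] [420  34   7  11  28] [48 49 51] [-0.45  -0.139  0.026]
[359.8  63.2] [359  54   3  22  36] [178 180 182] [-0.173 -0.212  0.026]
[416.4  69.4] [410  54  13  30  48] [54 58 49] [-0.281 -0.054  0.026]
[269.1  93.2] [ 228   84  101   24 1013] [184 183 185] [ 0.156 -0.323  0.026]
[276.2 119.2] [222 109 119  29 996] [133 135 136] [ 0.228 -0.221  0.026]
[309.  210.8] [299 203  20  18 204] [122 154 168] [0.424 0.092 0.026]
[473. 379.] [464 370  19  19 242] [ 79 104 124] [0.516 0.652 0.026]

[206.4   4. ] [200   0  19  13 139] [84 86 89] [-0.047 -0.863  0.026]
[224.   71.4] [ 200    0   78  188 6356] [184 183 185] [ 0.183 -0.51   0.026]
[386.    9.3] [373   
[... 208 characters left out ...]
 35  14  36  98] [80 82 85] [-0.341 -0.12   0.026]
[424.   37.9] [420  34   7  11  28] [47 47 47] [-0.45  -0.139  0.026]
[359.7  63. ] [359  54   3  22  35] [178 180 182] [-0.174 -0.212  0.026]
[416.9  68.2] [412  56  10  25  40] [63 66 63] [-0.288 -0.056  0.026]
[269.1  93.2] [ 228   84  101   24 1014] [184 183 186] [ 0.156 -0.323  0.026]
[276.2 119.2] [222 109 119  29 995] [134 135 136] [ 0.228 -0.221  0.026]
[309.  210.8] [299 203  20  18 205] [123 155 170] [0.424 0.092 0.026]
[473. 379.] [464 370  19  19 246] [ 78 103 124] [0.516 0.652 0.026]
(np.float64(243.7785707372369), np.float64(185.26296702445595)) 19.1667 [ 0.43947462 -0.07197077  0.25669602] [ 0.61220551 -0.24371719  0.19244145]
```

The ball is at rest inside the box at (473,379), the launcher arm is back at its start position, and the other two balls haven't moved.

```bash
python3 -c "
from bench import r
print(r.hand_in())"
```

```text
the job is handed in; nothing more can be done
None
```

The thrower was cocked to its click and threw the middle ball into the catch box, where it lies at rest with the arm back on its stop and the other two balls on their tubes; the job is handed in, with no verdict returned.

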